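# Unbolt the sprung gate of the craft supply cage and hold it ajar

## Robot

A 6-joint arm with a two-finger parallel gripper is mounted at the origin on the work surface. World frame = base frame: x ahead of the robot, y to its left, z up, the work surface at z = 0. Lengths are in m, angles in rad, forces in N, time in s.
With the tool pointing down it reaches from about 0.3 to 0.775 m from the base axis. Payload 14.6 kg.
Tool frame: the origin (TCP) lies midway between the tips of the shut fingers; the grasp point (between the pads) lies 19 mm behind it (ctrl.pinch_z is the distance from the TCP to the grasp point, in m); z points along the fingers, y is the line along which they close (so a half turn about z gives the same grasp; the last joint's range is limited). The gripper opens to 94 mm and grips with 3 to 60 N. Pads are 16 mm wide; open, the fingers measure 119 mm over their backs; the gripper's body (75 mm by 177 mm) begins 78 mm behind the grasp point.
Start: joints at [-1.262, 0.3, 1.521, -0, 1.321, -0.067], TCP at [0.202, -0.512, 0.205] pointing down, gripper open.
Joint ranges: [-3.03, 3.03], [-0.79, 2.21], [0.23, 2.52], [-1.04, 4.18], [0, 3.07], [-2.55, 2.55]. Speed limits (rad/s): [2.22, 2.22, 2.57, 3.14, 3.14, 3.14].

## Interface

Orientations are given as [roll, pitch, yaw] about the fixed x, y, z axes, in that order (R = Rz(yaw) Ry(pitch) Rx(roll)).
In Python, from station import ctrl gives the robot as it stands.
- The arm moves only by the tool jog_arm, never from a script. Its argument "motion" is a list of rows, each a list of 7 numbers: the shift along the tool's x, y, z in m, then the turn, a rotation vector about the tool's x, y, z in rad, then the opening, from -1 (shut) to 1 (fully open). In form: [[tx, ty, tz, rx, ry, rz, gripper], ...]. A call has 1 to 5 rows; each row shifts and turns the commanded pose from where the row before left it, along the tool's axes as they then stand; what a row does not reach is not made up. A row lasts 1/10 s, in which the tool goes at most 50 mm and 8.59 degrees, less where a joint would pass 70% of its speed; a pose out of reach is approached as far as the arm can. A call is refused whole if a number of a shift passes 0.05 or a number of a turn 0.15, either way. A call with a gripper value outside its range is refused whole. The fingers move at their own pace and stop on an object; "squeeze" is the grip in N (left out, the last holds). Time passes only in rows, so rows that do not move let the fingers close. It gives the time, the measured TCP pose, the force, the opening and the grip force at its end, in the units of the state.
- ctrl.get_obs(): the state, without advancing time (a new reading comes with each control period).
- ctrl.camera(name): name is "side" or "top" or "wrist"; returns the picture (480x640x3 uint8, red, green, blue); there is no depth.
- ctrl.camera_model(name): a dict with "intrinsics" (3x3 intrinsics, pixels), "rvec" (rotation vector, rad) and "tvec" (3), from world to camera coordinates, as OpenCV has them. Camera axes: x right, y down, z forward; pixel columns grow to the right and rows downward; lengths in m; the calibration is good to about 2 mm. A picture is of the moment at which its call begins: read the wrist's pose just before it. camera_model takes no time and is no camera call; for the wrist camera it gives the pose at the moment of the call.
- ctrl.hand_in(): hands the job in; it is judged then, once.
The state is a dict: "time_s": time; "qpos": joint angles; "joint_vel": joint speeds; "tau": joint torques, N m; "ee_pos": TCP position; "eef_rot": TCP orientation; "force": force on the tool from outside, world axes, zero at the start; "moment": the same for the moment, N m; "grip_width": finger opening in m; "grip_force": force on a finger pad.
Only numpy, scipy, OpenCV 4.12 (cv2) and the standard library are available. Lean on these libraries where they do the work, as an engineer would, in place of code of your own. Each camera call takes 0.05 s, during which the arm holds its last target. There are 200 camera calls.

## Task

Slide the clear guard along its track until it is fully open, then pinch the bolt's red pin, lift the sagging bolt over the keeper's bent lip while drawing it back clear of the keeper, with the gate still shut. Swing the sprung gate about 20 degrees open and finish there, still gripping the pin: the bolt drawn, the gate held ajar and still so that a colleague can reach in. Leave the bottles, cans, cup, tape and bowl standing where they are.

Things in the scene. Friction and masses are not known exactly. Their poses are not given: they have to be found in the camera images.
- cage: (All sizes in mm; heights z over the table.) White bench-top supply cage, 520 wide, 160 deep, lid 170 high. Origin on the table under the middle of its front; +x runs into the cage (away from the robot), +y towards the gate's hinge (left as the robot sees it), z up. Its green gate fills the left of the front, a blue blank panel the right. Fixed to the table; its place and yaw vary. An aluminium track (top at z 182) runs along y on the lid, 60 behind the front.
- guard (a joint): Slide of the clear guard hood with yellow edges on the cage's track, in m: 0 = over the bolt's knob, grows towards the cage's -y, stop at 0.20. Fully open means 0.15 or more. Friction about 2 N, stays where it is left.
- guard_fin (a point): Grip point of the guard: the middle of the upright yellow fin on the hood's roof, 12 thick along the cage's y, 45 along x, standing 38 above the roof; point 15 below the fin's top (z 280 over the table) and 22 above the roof. The hood is 110 long in y; roof, 4 thick, top at z 258, from 62 behind to 88 before the cage's front; front flap hangs to z 206.
- gate (a joint): Hinge angle of the green gate, rad: 0 = shut, grows as its free edge swings towards the robot (the cage's -x), seen from above a turn clockwise. A spring shuts it (0.3 N m when shut, rising 1 N m per rad): it must be held to stay open.
- gate_hinge (a point): Point on the gate's upright hinge line (z 160), 18 before the cage's front and 220 to the +y of its middle. x, y axes turn with the gate.
- bolt (a joint): Draw of the barrel bolt along the gate towards its hinge (cage +y when shut), m: 0 = shot home, stop at 0.045. Its nose is clear of the keeper's cheeks beyond 0.035; a spring pushes it home (about 1 N at 0, 4 N at 0.045).
- bolt_lift (a joint): Tip of the sagging bolt about its tail, rad: 0 = hanging down, 0.12 = lifted as far as it goes. The tail lies 180 from the knob, so the knob rises 1.8 mm per 0.01. The nose clears the keeper's lip above 0.06 (knob 11 mm up; 22 mm is the stop). It takes about 2 N; the bolt drops when let go.
- bolt_knob (a point): Grip point of the bolt (z 216): in the axis of its red upright pin, 16 dia, reaching from the rod (z 161 over the table) to 18 above this point (z 234) when hanging. When shut it lies 34 before the cage's front and 10 to +y of its middle; 16 before and 210 along the gate from the hinge line. Beside the pin nothing fixed stands above z 178 nearer than the track (86 behind it).
- bolt_nose (a point): Tip of the bolt's steel rod (10 dia), which ends in a nose 14 wide turned 15 down, hanging behind the lip of the brass keeper. The keeper, on the post to the gate's -y, is a trough open at the top: a bent-up lip 16 long in y (top z 150) between two cheeks (top z 170). The nose reaches 13 below the lip's top, 3 past it: pulled straight, the bolt jams on the lip. It must be kept lifted while drawn.
- glue_in: Bystander: glue bottle, brown with a purple band and white nozzle, 46 dia x 125 high, stands inside the cage. Origin at the centre of its underside. Sizes in mm.
- glue_out: Bystander: the same kind of glue bottle, 46 dia x 125 high, stands on the table. Origin at the centre of its underside. Sizes in mm.
- can_black: Bystander: black drinks can with an orange band, 66 dia x 122 high. Origin at the centre of its underside. Sizes in mm.
- can_green: Bystander: green drinks can, 66 dia x 122 high. Origin at the centre of its underside. Sizes in mm.
- brush_cup: Bystander: red cup full of paint brushes, 86 dia at the rim, 190 high over the brushes. Origin at the centre of its underside. Sizes in mm.
- tape_roll: Bystander: blue roll of tape lying flat, 90 dia x 24 high. Origin at the centre of its underside. Sizes in mm.
- bowl: Bystander: white bowl, 100 dia x 45 high. Origin at the centre of its underside. Sizes in mm.

How it is judged:
By the outcome, as a careful person would: the job done as asked, in the order asked, and still so for the second after the job is handed in, while the arm keeps its last pose, push and grip.
It also fails if it takes over 45 s, if anything falls off the work surface, if the arm or the gripper's body presses on something with over 40 N, if the wrist force passes 120 N, or if a joint passes its speed limit or range.

## Working session

There is one attempt and no reset: what is moved stays moved. The work goes in short steps, Python scripts to look and compute and a tool call to move; the robot and the scene stay as the last step left them, time stands still between calls to the robot, and variables do not carry over. Pictures are saved under pics/ and viewed, at most 10 in all, crops included, and the job is handed in when it is done.

Besides the shell and the picture viewer there is one more tool, called after "Request:" by a JSON object that holds its "fn" and its "kwargs". jog_arm: Moves the arm, as the interface text tells. Its arguments: {"type":"object","properties":{"motion":{"type":"array"},"squeeze":{"type":"number"}},"required":["motion"]}

```bash
mkdir -p pics; python3 - <<'E'
from station import ctrl
import cv2
o=ctrl.get_obs();print(o)
for n in("side","top"):
    cv2.imwrite(f"pics/{n}0.png",ctrl.camera(n)[:,:,::-1]);print(n,ctrl.camera_model(n))
E
```

```text
{'time_s': 0.0, 'qpos': array([-1.26159571e+00,  3.00447197e-01,  1.52158288e+00, -2.53066487e-05,
        1.32068197e+00, -6.65717054e-02]), 'joint_vel': array([ 0.00069623, -0.0003726 ,  0.00083271, -0.00050879,  0.00050034,
       -0.00103059]), 'tau': array([-4.24727159e-04, -5.31798720e+01, -3.52741921e+01,  7.07237399e-02,
        2.42736196e-02, -1.09126056e-04]), 'ee_pos': array([ 0.20177163, -0.51137389,  0.20489868]), 'eef_rot': array([-3.14047411e+00, -5.00070103e-05,  3.75778572e-01]), 'force': array([ 0.85430021, -1.32679516, -0.21577952]), 'moment': array([ 0.03338603, -0.01092249,  0.02771282]), 'grip_force': 0.0, 'grip_width': 0.0935981741251088}
side {'intrinsics': array([[567.60926751,   0.        , 321.98511822],
       [  0.        , 567.60926751, 245.34810729],
       [  0.        ,   0.        ,   1.        ]]), 'rvec': array([ 0.66032276, -2.5210993 ,  1.29164128]), 'tvec': array([0.46577722, 0.26748114, 1.27898075])}
top {'intrinsics': array([[620.05841628,   0.        , 327.06720031],
       [  0.        , 620.05841628, 231.29278591],
       [  0.        ,   0.        ,   1.        ]]), 'rvec': array([ 2.16684691, -2.13689666,  0.12260589]), 'tvec': array([0.03072369, 0.50120358, 1.56508187])}
```

View pics/side0.png

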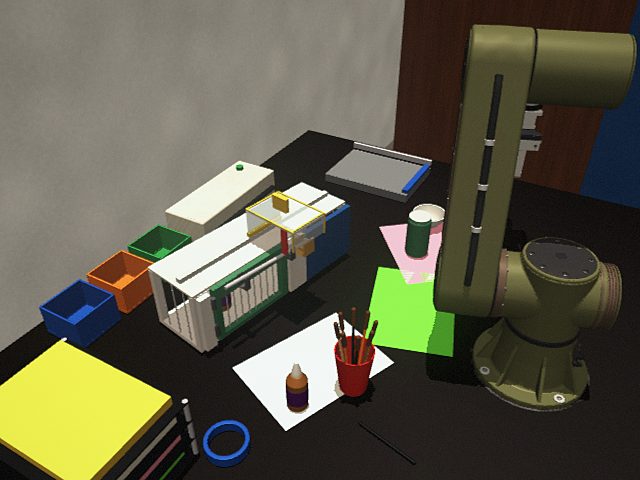

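View pics/top0.png

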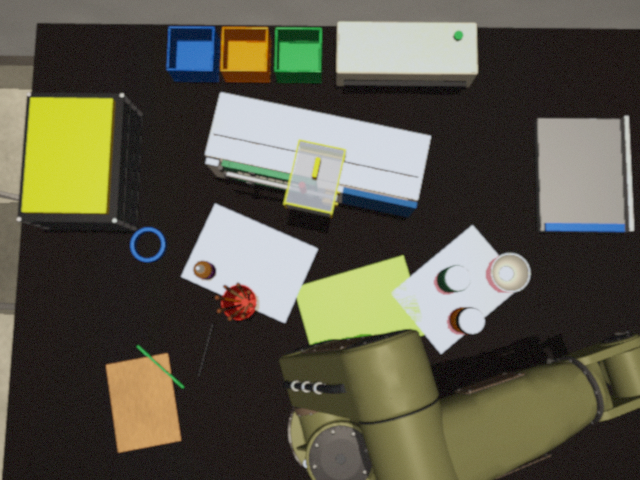

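The side view shows the guard over the red pin at (284,240), with the fin at (280,202). The top view shows the cage lid with corners near (220,93), (431,135), (416,200) and (206,155), and the fin at (317,168).

```bash
cat > h.py <<'E'
import numpy as np, cv2
from station import ctrl
def ray(cm,uv):
    K=cm["intrinsics"];R=cv2.Rodrigues(cm["rvec"])[0];t=cm["tvec"]
    d=R.T@np.linalg.solve(K,[uv[0],uv[1],1.]);return -R.T@t,d
def plane(cm,uv,z):
    c,d=ray(cm,uv);return c+d*(z-c[2])/d[2]
def tri(rs):
    A=0;b=0
    for c,d in rs:
        d=d/np.linalg.norm(d);P=np.eye(3)-np.outer(d,d);A=A+P;b=b+P@c
    return np.linalg.solve(A,b)
def proj(cm,p):
    return cv2.projectPoints(np.float64([p]),cm["rvec"],cm["tvec"],cm["intrinsics"],None)[0].ravel()
def blob(mask,near,r):
    n,l,s,c=cv2.connectedComponentsWithStats(mask.astype(np.uint8))
    return [(s[i,4],c[i],s[i,:4]) for i in range(1,n) if s[i,4]>8 and np.linalg.norm(c[i]-near)<r]
E
python3 - <<'E'
from h import *
T=ctrl.camera_model("top");S=ctrl.camera_model("side")
for n,near,cm in(("top0",(317,168),T),("side0",(280,202),S)):
    im=cv2.imread(f"pics/{n}.png");h=cv2.cvtColor(im,cv2.COLOR_BGR2HSV)
    for b in blob(cv2.inRange(h,(18,170,120),(34,255,255))>0,near,35):print(n,"yel",b)
    for b in blob((cv2.inRange(h,(0,110,60),(7,255,255))|cv2.inRange(h,(173,110,60),(180,255,255)))>0,near,60):print(n,"red",b)
    if n=="top0":
        m=cv2.inRange(h,(0,0,140),(180,60,255));m[:85]=0;m[205:]=0;m[:,:200]=0;m[:,440:]=0
        cs=sorted(cv2.findContours(m,0,2)[0],key=cv2.contourArea)
        for c in cs[-2:]: print(cv2.contourArea(c),cv2.minAreaRect(c),cv2.approxPolyDP(c,4,True).reshape(-1,2).tolist())
for uv in((220,93),(431,135),(416,200),(206,155)):print(plane(T,uv,.17))
E
```

```text
top0 yel (np.int32(62), array([315.70967742, 168.03225806]), array([313, 159,   6,  19], dtype=int32))
234.5 ((256.6526794433594, 178.81997680664062), (62.36619186401367, 5.9339470863342285), 12.652557373046875) [[226, 173], [287, 186]]
15289.5 ((314.5823669433594, 159.20465087890625), (218.31263732910156, 94.47161102294922), 11.768288612365723) [[219, 94], [206, 163], [217, 165], [213, 158], [291, 171], [287, 201], [331, 204], [343, 151], [300, 142], [295, 159], [297, 141], [304, 139], [346, 150], [340, 192], [345, 186], [418, 198], [429, 135]]
side0 yel (np.int32(415), array([281.53975904, 207.30120482]), array([246, 191,  79,  43], dtype=int32))
side0 red (np.int32(146), array([283.91780822, 242.04794521]), array([281, 229,   7,  26], dtype=int32))
[0.81740345 0.30022965 0.17      ]
[ 0.71880779 -0.20918277  0.17      ]
[ 0.56062216 -0.17283578  0.17      ]
[0.66337012 0.32822253 0.17      ]
```

```bash
python3 - <<'E'
import cv2
a=cv2.imread("pics/top0.png")[80:230,190:450];b=cv2.imread("pics/side0.png")[180:360,140:360]
a=cv2.resize(a,None,fx=2.3,fy=2.3,interpolation=2);b=cv2.resize(b,(598,int(180*598/220)),interpolation=2)[:250]
cv2.imwrite("pics/c0.png",cv2.vconcat([a,b]))
E
```

```text
(no output)
```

View pics/c0.png

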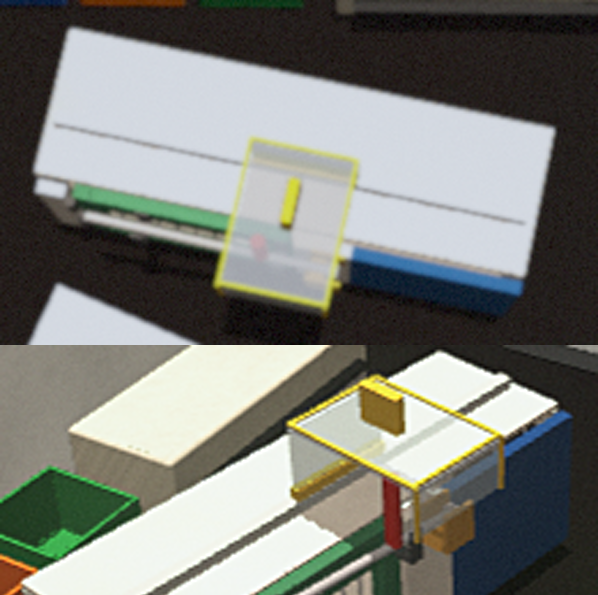

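The crop confirms the hood over the pin, with the fin at full-image (316,168) and the pin's red top near (303,187).

```bash
python3 - <<'E'
from h import *
T=ctrl.camera_model("top");S=ctrl.camera_model("side")
im=cv2.cvtColor(cv2.imread("pics/top0.png"),cv2.COLOR_BGR2HSV)
m=(cv2.inRange(im,(0,40,60),(9,255,255))|cv2.inRange(im,(170,40,60),(180,255,255)))
print(blob(m>0,(303,187),12))
c=np.array([plane(T,u,.17) for u in((219.5,93),(430.5,135),(417,199),(206,155))])[:,:2]
back=c[0]-c[1];print("yaw back",np.arctan2(-back[0],back[1]))
yaw=np.arctan2(-back[0],back[1]);R=np.array([[np.cos(yaw),-np.sin(yaw)],[np.sin(yaw),np.cos(yaw)]])
O=(c[0]+c[1])/2-R@[.16,0];print("origin from back",O,"centroid",c.mean(0)-R@[.08,0])
f=plane(T,(316,168),.29);print("fin",f,"cage",R.T@(f[:2]-O))
f2=tri([ray(T,(315.7,168)),ray(S,(280,203))]);print("fin tri",f2)
p=plane(S,(284,241),.208);print("pin side mid",p,R.T@(p[:2]-O));p=plane(S,(283.5,229.5),.234);print("pin side top",p,R.T@(p[:2]-O))
p=plane(T,(303,186.5),.234);print("pin top",p,R.T@(p[:2]-O))
print(O+R@[-.034,.01], O+R@[-.018,.22])
E
```

```text
[]
yaw back -0.19117820577368683
origin from back [0.61100703 0.07712946] centroid [0.61210801 0.07681993]
fin [0.60725071 0.06082339 0.29      ] cage [-0.00058947 -0.01672275]
fin tri [0.61097755 0.06205806 0.27451381]
pin side mid [0.57375091 0.1085419  0.208     ] [-0.04254621  0.02376088]
pin side top [0.57863618 0.10105934 0.234     ] [-0.03632814  0.01734292]
pin top [0.57696237 0.09134979 0.234     ] [-0.03612649  0.00749222]
[0.57952663 0.09340781] [0.63513844 0.29654157]
```

Request:
{"fn": "jog_arm", "kwargs": {"motion": [[0,0,-0.03,0,0,0.113,1],[0,0,-0.03,0,0,0.113,1],[0,0,-0.03,0,0,0.113,1],[0,0,-0.03,0,0,0.113,1],[0,0,-0.02,0,0,0.114,1]]}}

```text
time_s: 0.6
ee_pos: [0.2019, -0.5117, 0.3474]
eef_rot: [3.14, -0.001, -0.195]
force: [0.4, 0.6, 1.2]
grip_width: 0.094
grip_force: 0.0
```

Request:
{"fn": "jog_arm", "kwargs": {"motion": [[0.018,-0.04,0,0,0,0,1],[0.018,-0.04,0,0,0,0,1],[0.018,-0.04,0,0,0,0,1],[0.018,-0.04,0,0,0,0,1],[0.018,-0.04,0,0,0,0,1]]}}

```text
time_s: 1.1
ee_pos: [0.3286, -0.3306, 0.3453]
eef_rot: [-3.141, 0.0, -0.19]
force: [0.2, -0.4, 0.0]
grip_width: 0.0941
grip_force: 0.0
```

Request:
{"fn": "jog_arm", "kwargs": {"motion": [[0.018,-0.04,0,0,0,0,1],[0.018,-0.04,0,0,0,0,1],[0.018,-0.04,0,0,0,0,1],[0.018,-0.04,0,0,0,0,1],[0.018,-0.04,0,0,0,0,1]]}}

```text
time_s: 1.6
ee_pos: [0.4549, -0.1511, 0.3454]
eef_rot: [-3.142, 0.0, -0.19]
force: [-0.2, -1.3, -0.2]
grip_width: 0.0942
grip_force: 0.0
```

Request:
{"fn": "jog_arm", "kwargs": {"motion": [[0.018,-0.04,0,0,0,0,1],[0.018,-0.04,0,0,0,0,1],[0.018,-0.04,0,0,0,0,1],[0.018,-0.04,0,0,0,0,1],[0.018,-0.04,0,0,0,0,1]]}}

```text
time_s: 2.1
ee_pos: [0.5811, 0.0283, 0.3451]
eef_rot: [3.141, 0.001, -0.19]
force: [0.6, -0.7, 0.1]
grip_width: 0.0936
grip_force: 0.0
```

```bash
cat >> h.py <<'E'
from scipy.spatial.transform import Rotation as Ro
def to(p):
    o=ctrl.get_obs();r=Ro.from_euler("xyz",o["eef_rot"]);print("ee",o["ee_pos"].round(4),o["eef_rot"].round(3),"q",o["qpos"].round(2),"F",o["force"].round(1),"grip",o["grip_width"],o["grip_force"],"t",o["time_s"],"\n tool delta",r.inv().apply(np.array(p)-o["ee_pos"]).round(4))
E
python3 -c "
from h import *
to([.609,.0615,.265])
cv2.imwrite('pics/w1.png',ctrl.camera('wrist')[:,:,::-1])"
```

```text
ee [0.5811 0.0283 0.3451] [ 3.141e+00  1.000e-03 -1.900e-01] q [-0.01  0.32  1.18 -0.    1.64  1.75] F [ 0.6 -0.7  0.1] grip 0.0935885819880554 0.0 t 2.1 
 tool delta [ 0.0212 -0.0379  0.0801]
```

View pics/w1.png

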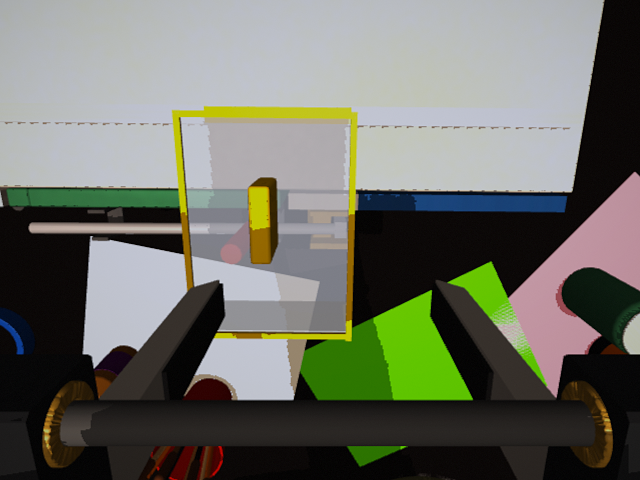

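The wrist view shows the fin's top near (261,208), with the cage axes square to the image.

```bash
python3 -c "
from h import *
W=ctrl.camera_model('wrist')
for uv in((249,187),(272,187),(249,230),(272,230),(250,263),(270,263)):
  print(plane(W,uv,.295))
print('cage front edge lid',plane(W,(10,187),.17),plane(W,(570,192),.17), 'right corner')
print('pin top',plane(W,(231,254),.234))
to([.609,.0615,.265])"
```

```text
[0.63190364 0.06683887 0.295     ]
[0.62960793 0.05473368 0.295     ]
[0.60873269 0.07245379 0.295     ]
[0.60637308 0.06000267 0.295     ]
[0.5899282  0.07643167 0.295     ]
[0.58783159 0.06536179 0.295     ]
cage front edge lid [0.65369163 0.2882577  0.17      ] [ 0.56290004 -0.16805254  0.17      ] right corner
pin top [0.5803521  0.10356322 0.234     ]
ee [0.5831 0.0327 0.3438] [-3.141e+00  2.000e-03 -1.870e-01] q [-0.01  0.32  1.18  0.    1.64  1.75] F [ 3.5  3.7 -1.3] grip 0.09392256652675081 0.0 t 2.15 
 tool delta [ 0.0202 -0.0331  0.0788]
```

Request:
{"fn": "jog_arm", "kwargs": {"motion": [[0.01,-0.015,0,0,0,0,1],[0.009,-0.016,0,0,0,0,1],[0,0,0.025,0,0,0,1],[0,0,0.025,0,0,0,1],[0,0,0,0,0,0,1]]}}

```text
time_s: 2.65
ee_pos: [0.604, 0.0534, 0.2918]
eef_rot: [3.14, 0.006, -0.19]
force: [0.0, 0.8, -0.1]
grip_width: 0.0941
grip_force: 0.0
```

```bash
python3 -c "
from h import *
to([.609,.062,.265])"
```

```text
ee [0.604  0.0534 0.2918] [ 3.14   0.006 -0.19 ] q [0.03 0.39 1.21 0.   1.55 1.79] F [ 0.   0.8 -0.1] grip 0.09407965326224814 0.0 t 2.65 
 tool delta [ 0.0035 -0.0094  0.0268]
```

Request:
{"fn": "jog_arm", "kwargs": {"motion": [[0.004,-0.009,0.004,0,-0.006,0,1],[0,0,0.01,0,0,0,1],[0,0,0.01,0,0,0,1],[0,0,0,0,0,0,1]]}}

```text
time_s: 3.05
ee_pos: [0.6101, 0.0615, 0.2699]
eef_rot: [3.141, 0.008, -0.19]
force: [-0.7, -1.2, -0.1]
grip_width: 0.0941
grip_force: 0.0
```

```bash
python3 -c "
from h import *
to([.609,.062,.266])"
```

```text
ee [0.6101 0.0615 0.2699] [ 3.141  0.008 -0.19 ] q [0.04 0.41 1.22 0.   1.52 1.8 ] F [-0.7 -1.2 -0.1] grip 0.09407465702813808 0.0 t 3.05 
 tool delta [-0.0011 -0.0003  0.0039]
```

Request:
{"fn": "jog_arm", "kwargs": {"motion": [[0,0,0.004,0,0.008,0,-1],[0,0,0,0,0,0,-1],[0,0,0,0,0,0,-1],[0,0,0,0,0,0,-1],[0,0,0,0,0,0,-1]], "squeeze": 20}}

```text
time_s: 3.55
ee_pos: [0.6105, 0.0615, 0.2677]
eef_rot: [-3.142, -0.002, -0.19]
force: [0.3, -0.3, 0.2]
grip_width: 0.0572
grip_force: 0.0
```

Request:
{"fn": "jog_arm", "kwargs": {"motion": [[0,0,0,0,0,0,-1],[0,0,0,0,0,0,-1]]}}

```text
time_s: 3.75
ee_pos: [0.6104, 0.0615, 0.2675]
eef_rot: [-3.142, -0.002, -0.19]
force: [0.6, -0.7, -0.2]
grip_width: 0.0411
grip_force: 0.0
```

Request:
{"fn": "jog_arm", "kwargs": {"motion": [[0,0,0,0,0,0,-1],[0,0,0,0,0,0,-1],[0,0,0,0,0,0,-1],[0,0,0,0,0,0,-1],[0,0,0,0,0,0,-1]]}}

```text
time_s: 4.25
ee_pos: [0.6104, 0.0615, 0.2675]
eef_rot: [-3.142, -0.002, -0.19]
force: [-0.8, 0.1, 0.6]
grip_width: 0.012
grip_force: 20.0
```

Request:
{"fn": "jog_arm", "kwargs": {"motion": [[0,0.01,0,0,0,0,-1],[0,0.02,0,0,0,0,-1],[0,0.02,0,0,0,0,-1],[0,0.02,0,0,0,0,-1],[0,0.02,0,0,0,0,-1]]}}

```text
time_s: 4.75
ee_pos: [0.5924, -0.0278, 0.2674]
eef_rot: [-3.141, -0.0, -0.19]
force: [-5.5, 3.0, 1.2]
grip_width: 0.0119
grip_force: 20.0
```

Request:
{"fn": "jog_arm", "kwargs": {"motion": [[0,0.02,0,0,0,0,-1],[0,0.02,0,0,0,0,-1],[0,0.02,0,0,0,0,-1],[0,0.02,0,0,0,0,-1],[0,0.01,0,0,0,0,-1]]}}

```text
time_s: 5.25
ee_pos: [0.5753, -0.1128, 0.2673]
eef_rot: [-3.133, 0.002, -0.189]
force: [-3.2, 42.1, 2.6]
grip_width: 0.0201
grip_force: 20.0
```

Request:
{"fn": "jog_arm", "kwargs": {"motion": [[0,0,0,0,0,0,-1]]}}

```text
time_s: 5.35
ee_pos: [0.5756, -0.1112, 0.2673]
eef_rot: [-3.132, 0.002, -0.188]
force: [-4.9, 41.7, 3.1]
grip_width: 0.0172
grip_force: 19.9
```

Request:
{"fn": "jog_arm", "kwargs": {"motion": [[0,-0.008,0,0,0,0,-1],[0,0,0,0,0,0,-1]]}}

```text
time_s: 5.55
ee_pos: [0.5766, -0.1066, 0.2673]
eef_rot: [-3.141, 0.002, -0.189]
force: [-11.0, 2.7, 3.5]
grip_width: 0.0116
grip_force: 20.0
```

```bash
python3 -c "
from h import *
to([.609,.062,.266])
T=ctrl.camera_model('top')
im=ctrl.camera('top')[:,:,::-1];cv2.imwrite('pics/t1.png',im);cv2.imwrite('pics/t1c.png',cv2.resize(im[80:260,190:450],None,fx=3,fy=3,interpolation=2))"
```

```text
ee [ 0.5766 -0.1066  0.2673] [-3.141e+00  2.000e-03 -1.890e-01] q [-0.25  0.35  1.32  0.    1.48  1.51] F [-11.    2.7   3.5] grip 0.011560502896091385 19.993937015533447 t 5.55 
 tool delta [ 1.000e-04 -1.717e-01  1.400e-03]
```

View pics/t1c.png

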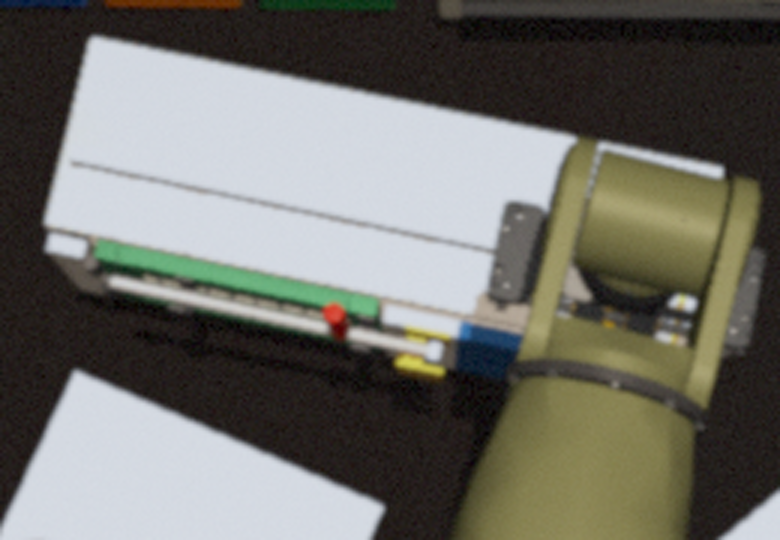

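The top view shows the pin uncovered, with its head at about (301,185), and the guard held at the right.

```bash
python3 -c "
from h import *
T=ctrl.camera_model('top');S=ctrl.camera_model('side')
def red(im):
  h=cv2.cvtColor(im,cv2.COLOR_BGR2HSV);return (cv2.inRange(h,(0,120,60),(8,255,255))|cv2.inRange(h,(172,120,60),(180,255,255)))>0
print(blob(red(cv2.imread('pics/t1.png')),(302,186),12))
s=ctrl.camera('side')[:,:,::-1].copy();cv2.imwrite('pics/s1.png',s)
b=blob(red(s),(284,240),15);print(b)
for z in(.234,):print(plane(T,(301,184.7),z))
x,y,w,h=b[0][2]
print(plane(S,(x+w/2-.5,y+1.5),.234),plane(S,b[0][1],.2),tri([ray(T,(301,184.7)),ray(S,(x+w/2-.5,y+2))]))
"
```

```text
[(np.int32(64), array([301.703125, 186.5625  ]), array([297, 182,   9,  12], dtype=int32))]
[(np.int32(155), array([283.52258065, 238.73548387]), array([280, 225,   8,  28], dtype=int32))]
[0.58105663 0.09596778 0.234     ]
[0.58529124 0.09062881 0.234     ] [0.58603724 0.09193432 0.2       ] [0.58098528 0.09606076 0.23706291]
```

Request:
{"fn": "jog_arm", "kwargs": {"motion": [[0,0,0,0,0,0,1],[0,0,0,0,0,0,1],[0,0,0,0,0,0,1],[0,0,-0.02,0,0,0,1],[0,0,-0.04,0,0,0,1]]}}

```text
time_s: 6.15
ee_pos: [0.5771, -0.1075, 0.3255]
eef_rot: [-3.141, 0.003, -0.19]
force: [0.7, 0.1, -0.6]
grip_width: 0.0485
grip_force: 0.0
```

Request:
{"fn": "jog_arm", "kwargs": {"motion": [[-0.007,-0.04,-0.01,0,0,0,1],[-0.007,-0.04,0,0,0,0,1],[-0.007,-0.04,0,0,0,0,1],[-0.007,-0.04,0,0,0,0,1],[-0.007,-0.04,0,0,0,0,1]]}}

```text
time_s: 6.65
ee_pos: [0.5811, 0.097, 0.3375]
eef_rot: [-3.142, -0.002, -0.19]
force: [0.3, -1.1, 1.5]
grip_width: 0.0883
grip_force: 0.0
```

Request:
{"fn": "jog_arm", "kwargs": {"motion": [[0,0,0.03,0,0,0,1],[0,0,0,0,0,0,1],[0,0,0,0,0,0,1]]}}

```text
time_s: 6.95
ee_pos: [0.5813, 0.0951, 0.3078]
eef_rot: [3.141, -0.002, -0.191]
force: [0.1, -0.5, 0.8]
grip_width: 0.0941
grip_force: 0.0
```

```bash
python3 -c "
from h import *
W=ctrl.camera_model('wrist');im=ctrl.camera('wrist')[:,:,::-1].copy();cv2.imwrite('pics/w2.png',im)
print(proj(W,[.581,.095,.234]))
h=cv2.cvtColor(im,cv2.COLOR_BGR2HSV);m=(cv2.inRange(h,(0,120,60),(8,255,255))|cv2.inRange(h,(172,120,60),(180,255,255)))>0
for b in blob(m,proj(W,[.581,.095,.234]),60):print(b,plane(W,b[1],.23))
to([.581,.095,.197])"
```

```text
[328.53976348 248.30402147]
(np.int32(883), array([327.42695357, 239.16874292]), array([316, 214,  25,  48], dtype=int32)) [0.58578603 0.09477282 0.23      ]
ee [0.5815 0.0949 0.3085] [-3.141e+00 -3.000e-03 -1.910e-01] q [ 0.1   0.34  1.24 -0.    1.56  1.86] F [ 0.3  0.  -0.2] grip 0.0941737518889723 0.0 t 7.0 
 tool delta [-0.0009 -0.      0.1115]
```

View pics/w2.png

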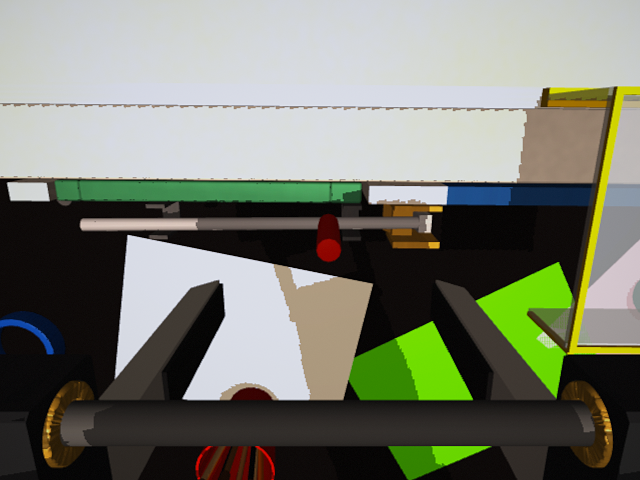

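The pin head is at (328,250), as predicted. Descending.

Request:
{"fn": "jog_arm", "kwargs": {"motion": [[0,0,0.03,0,0,0,1],[0,0,0.03,0,0,0,1],[0,0,0.03,0,0,0,1],[0,0,0.02,0,0,0,1],[0,0,0,0,0,0,1]]}}

```text
time_s: 7.5
ee_pos: [0.5811, 0.0946, 0.1961]
eef_rot: [3.141, 0.001, -0.192]
force: [-0.1, -0.3, -0.2]
grip_width: 0.0941
grip_force: 0.0
```

```bash
python3 -c "
from h import *
to([.581,.095,.197])"
```

```text
ee [0.5811 0.0946 0.1961] [ 3.141e+00  1.000e-03 -1.920e-01] q [ 0.1   0.39  1.42 -0.    1.33  1.86] F [-0.1 -0.3 -0.2] grip 0.09407343944277638 0.0 t 7.5 
 tool delta [-0.0002 -0.0003 -0.0009]
```

Request:
{"fn": "jog_arm", "kwargs": {"motion": [[0,0,0,0,0,0,-1],[0,0,0,0,0,0,-1],[0,0,0,0,0,0,-1],[0,0,0,0,0,0,-1],[0,0,0,0,0,0,-1]], "squeeze": 40}}

```text
time_s: 8.0
ee_pos: [0.5816, 0.0956, 0.1978]
eef_rot: [-3.141, -0.003, -0.19]
force: [-0.1, 0.7, -0.3]
grip_width: 0.0578
grip_force: 0.0
```

Request:
{"fn": "jog_arm", "kwargs": {"motion": [[0,0,0,0,0,0,-1],[0,0,0,0,0,0,-1],[0,0,0,0,0,0,-1],[0,0,0,0,0,0,-1],[0,0,0,0,0,0,-1]]}}

```text
time_s: 8.5
ee_pos: [0.5815, 0.0955, 0.1973]
eef_rot: [3.142, -0.002, -0.19]
force: [-1.1, -0.2, 0.6]
grip_width: 0.0172
grip_force: 0.0
```

Request:
{"fn": "jog_arm", "kwargs": {"motion": [[0,0,0,0,0,0,-1],[0,0,0,0,0,0,-1]]}}

```text
time_s: 8.7
ee_pos: [0.5813, 0.0953, 0.1969]
eef_rot: [3.141, -0.001, -0.19]
force: [0.1, -1.0, -4.5]
grip_width: 0.0156
grip_force: 39.9
```

Request:
{"fn": "jog_arm", "kwargs": {"motion": [[0,-0.001,-0.004,-0.022,0,0,-1],[0,-0.001,-0.004,-0.022,0,0,-1],[0,-0.001,-0.004,-0.023,0,0,-1],[0,-0.001,-0.004,-0.023,0,0,-1],[0,0,0,0,0,0,-1]]}}

```text
time_s: 9.2
ee_pos: [0.5824, 0.1007, 0.2137]
eef_rot: [3.05, -0.002, -0.189]
force: [0.9, -1.7, -4.7]
grip_width: 0.0154
grip_force: 39.9
```

```bash
python3 -c "
from h import *
to([.581,.095,.197]);print(ctrl.get_obs()['moment'])"
```

```text
ee [0.5824 0.1007 0.2137] [ 3.05e+00 -2.00e-03 -1.89e-01] q [ 0.15  0.41  1.36 -0.09  1.4   1.93] F [ 0.9 -1.7 -4.7] grip 0.01535879993832539 39.903481006622314 t 9.2 
 tool delta [-0.0004  0.0043  0.0171]
[-0.76023524  0.0530306  -0.03477005]
```

Request:
{"fn": "jog_arm", "kwargs": {"motion": [[0,-0.006,-0.0005,0,0,0,-1],[0,-0.008,-0.0007,0,0,0,-1],[0,-0.008,-0.0007,0,0,0,-1],[0,-0.008,-0.0007,0,0,0,-1],[0,-0.008,-0.0007,0,0,0,-1]]}}

```text
time_s: 9.7
ee_pos: [0.5897, 0.138, 0.2131]
eef_rot: [3.051, -0.002, -0.19]
force: [1.8, -3.8, -3.7]
grip_width: 0.0152
grip_force: 39.9
```

Request:
{"fn": "jog_arm", "kwargs": {"motion": [[0,-0.002,0,0,0,0,-1],[0,0,0,0,0,0,-1]]}}

```text
time_s: 9.9
ee_pos: [0.5899, 0.1398, 0.2128]
eef_rot: [3.052, -0.002, -0.19]
force: [0.2, -3.8, -3.6]
grip_width: 0.0157
grip_force: 39.9
```

```bash
python3 -c "
from h import *
to([.5813,.0953,.1969]);print(ctrl.get_obs()['moment'])
for n in('side','top'):cv2.imwrite('pics/'+n+'2.png',ctrl.camera(n)[:,:,::-1])
a=cv2.imread('pics/top2.png')[130:230,240:420];b=cv2.imread('pics/side2.png')[180:300,200:380]
cv2.imwrite('pics/c2.png',cv2.vconcat([cv2.resize(x,(480,int(480*x.shape[0]/180)),interpolation=2) for x in(a,b)]))"
```

```text
ee [0.5899 0.1398 0.2128] [ 3.052e+00 -2.000e-03 -1.900e-01] q [ 0.21  0.44  1.31 -0.08  1.42  1.98] F [ 0.2 -3.8 -3.6] grip 0.015705030041449564 39.903059005737305 t 9.9 
 tool delta [-0.0001  0.0437  0.0199]
[-0.96166591 -0.00166202  0.02874536]
```

View pics/c2.png

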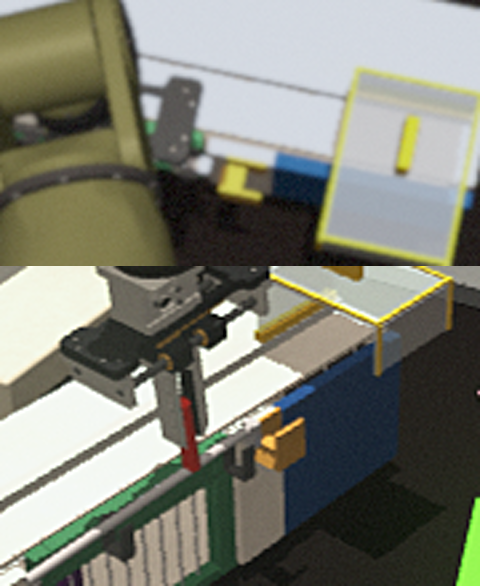

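The nose has left the keeper: its trough is empty in the top view, and the gate is still shut. Next is the swing increment.

```bash
python3 -c "
from h import *
o=ctrl.get_obs();p=o['ee_pos'];r=Ro.from_euler('xyz',o['eef_rot']);H=np.array([.6369,.2984,p[2]])
d=Ro.from_rotvec([0,0,-.035]);p2=H+d.apply(p-H)
print(r.inv().apply(p2-p).round(5),(r.inv()*d*r).as_rotvec().round(4))
D=Ro.from_rotvec([0,0,-.349]);print('final',H+D.apply(p-H),(D*r).as_euler('xyz'))"
```

```text
[-5.77e-03 -6.60e-04 -7.00e-05] [-0.0001 -0.0031  0.0349]
final [0.53831879 0.16501247 0.2128435 ] [ 3.05159835e+00 -1.83764443e-03 -5.39220616e-01]
```

Request:
{"fn": "jog_arm", "kwargs": {"motion": [[-0.0058,-0.0007,-0.0001,0,-0.003,0.035,-1],[-0.0058,-0.0007,-0.0001,0,-0.003,0.035,-1],[-0.0058,-0.0007,-0.0001,0,-0.003,0.035,-1],[-0.0058,-0.0007,-0.0001,0,-0.003,0.035,-1],[0,0,0,0,0,0,-1]]}}

```text
time_s: 10.5
ee_pos: [0.5678, 0.1476, 0.2132]
eef_rot: [3.052, -0.003, -0.331]
force: [0.0, -3.8, -3.8]
grip_width: 0.0155
grip_force: 39.9
```

```bash
python3 -c "
from h import *
to([.5383,.165,.2128]);print(ctrl.get_obs()['moment'])"
```

```text
ee [0.5678 0.1476 0.2132] [ 3.052e+00 -3.000e-03 -3.310e-01] q [ 0.23  0.41  1.36 -0.08  1.42  2.14] F [ 0.  -3.8 -3.8] grip 0.015539675344799345 39.90462899208069 t 10.5 
 tool delta [-0.0335 -0.0069 -0.0003]
[-1.11677065  0.18485109 -0.01801711]
```

Request:
{"fn": "jog_arm", "kwargs": {"motion": [[-0.0058,-0.0007,-0.0001,0,-0.003,0.035,-1],[-0.0058,-0.0007,-0.0001,0,-0.003,0.035,-1],[-0.0058,-0.0007,-0.0001,0,-0.003,0.035,-1],[-0.0058,-0.0007,-0.0001,0,-0.003,0.035,-1],[-0.0058,-0.0007,-0.0001,0,-0.003,0.035,-1]]}}

```text
time_s: 11.0
ee_pos: [0.5428, 0.162, 0.2131]
eef_rot: [3.052, -0.003, -0.507]
force: [1.9, -5.4, -5.0]
grip_width: 0.0154
grip_force: 39.9
```

Request:
{"fn": "jog_arm", "kwargs": {"motion": [[-0.0058,-0.0007,-0.0001,0,-0.003,0.035,-1],[0,0,0,0,0,0,-1],[0,0,0,0,0,0,-1]]}}

```text
time_s: 11.3
ee_pos: [0.5382, 0.1653, 0.2131]
eef_rot: [3.052, -0.003, -0.54]
force: [0.8, -6.2, -4.0]
grip_width: 0.0151
grip_force: 39.9
```

```bash
python3 -c "
from h import *
to([.5383,.165,.2128]);print(ctrl.get_obs()['moment'])
for n in('side','top'):cv2.imwrite('pics/'+n+'3.png',ctrl.camera(n)[:,:,::-1])
a=cv2.imread('pics/top3.png')[80:230,190:430];b=cv2.imread('pics/side3.png')[180:360,140:380]
cv2.imwrite('pics/c3.png',cv2.hconcat([cv2.resize(x,(400,300),interpolation=2) for x in(a,b)]))"
```

```text
ee [0.5382 0.1653 0.2131] [ 3.052e+00 -3.000e-03 -5.400e-01] q [ 0.26  0.36  1.42 -0.07  1.42  2.39] F [ 0.8 -6.2 -4. ] grip 0.01508268548497943 39.904879331588745 t 11.3 
 tool delta [0.0002 0.0002 0.0004]
[-1.16843247  0.15392671  0.05522328]
```

View pics/c3.png

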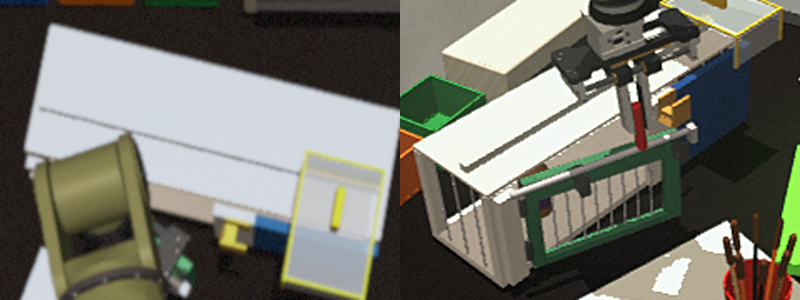

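The gate stands about 20° open with the pin gripped and the bolt drawn, and the guard is at its far stop. Handing in.

```bash
python3 -c "
from station import ctrl
print(abs(ctrl.get_obs()['joint_vel']).max(),ctrl.hand_in())"
```

```text
the job is handed in; nothing more can be done
0.0022254176165314903 None
```

The job is handed in at about 11 s: guard slid to its far stop, bolt lifted and drawn about 42 mm with the gate still shut, and the gate held still about 20° open with the pin gripped; the bystander objects were not individually re-checked at the end.

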